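# Enable the dust extractor with its key

### The arm

A 6-joint arm with a two-finger parallel gripper is mounted at the origin on the work surface; the furniture and walls round the work are solid. World frame = base frame: x ahead of the robot, y to its left, z up, the work surface at z = 0. Lengths are in mm, angles in rad, forces in N, time in s.
With the tool pointing down it reaches from about 350 to 975 mm from the base axis. Payload 7.1 kg.
Tool frame: the origin (TCP) lies at the very end of the fingers, on their centre line; the grasp point (between the pads) lies 19 mm behind it (ctrl.tcp_to_grasp is the distance from the TCP to the grasp point, in mm); z points along the fingers, x is the direction in which the jaws open and shut, and the axes are right-handed (so a half turn about z gives the same grasp; the last joint's range is limited). The gripper opens to 88 mm and grips with 3 to 60 N. Pads are 20 mm wide; open, the fingers measure 115 mm over their backs; the gripper's body (75 mm by 178 mm) begins 61 mm behind the grasp point.
Start: joints at [-1.263, 0.423, 1.63, -0, 1.089, -0.019], TCP at [200.651, -591.899, 222.675] pointing down, gripper open.
Joint ranges: [-3, 3], [-0.9, 2.11], [0.09, 2.58], [-1.31, 4.45], [0.11, 2.69], [-2.54, 2.54]. Speed limits (rad/s): [2.39, 2.39, 3.01, 3.14, 3.14, 3.14].

### API

Orientations are given as a rotation vector (axis times angle).
In Python, from workcell import get_obs, viewer, ctrl, masks_of gives the robot as it stands. The module is installed in compiled form; this text tells all that it offers.
- The arm moves only by the shell command python3 -m inch 'ROWS'. ROWS is JSON, a list of rows, each an object of numbers: "tx", "ty", "tz": the shift along the tool's x, y, z in cm; "ax", "ay", "az": the turn, a rotation vector about the tool's x, y, z in degrees; "jaw": the opening, from 0 (shut) to 1 (fully open). In form: [{"tx": .., "ty": .., "tz": .., "ax": .., "ay": .., "az": .., "jaw": ..}, ...]. A call has 1 to 12 rows; each row shifts and turns the commanded pose from where the row before left it, along the tool's axes as they then stand; what a row does not reach is not made up. A row lasts 1/8 s, in which the tool goes at most 62.5 mm and 10.7 degrees, less where a joint would pass 70% of its speed; a pose out of reach is approached as far as the arm can. A call is refused whole if a number of a shift passes 6.25 or a number of a turn 10.7, either way. A call with a gripper value outside its range is refused whole. The fingers move at their own pace and stop on an object; the grip force is fixed at half the most. Time passes only in rows, so rows that do not move let the fingers close. It gives the time, the measured TCP pose, the force and the opening at its end, in the units of the state.
- get_obs(): the state, without advancing time (a new reading comes with each control period).
- viewer.get_image(name): name is "scene" or "top" or "wrist"; returns (picture, depth): 384x512x3 uint8, red, green, blue; 384x512 float32, mm along the optical axis (not along the pixel's ray), 0 where there is no reading.
- viewer.get_calibration(name): a dict with "fx", "fy", "cx", "cy" (pixels), "rvec" (rotation vector, rad) and "tvec" (3), from world to camera coordinates, as OpenCV has them. Camera axes: x right, y down, z forward; pixel columns grow to the right and rows downward; lengths in mm; the calibration is good to about 2 mm. A picture is of the moment at which its call begins: read the wrist's pose just before it. get_calibration takes no time and is no camera call; for the wrist camera it gives the pose at the moment of the call.
- ctrl.close_job(): hands the job in, once; it reports no verdict.
Trained networks look in the newest picture that a camera, given by its name, has taken for a name from the list of things; names that differ only in an ending like _2 or _b are one class to them, and where a whole thing is asked for, a point or a joint stands for the part that bears it (a point fixed in the world has none). Each returns a list of dicts, best first, with "score" (0 to 1); they miss things now and then, are a little off and sometimes report something else, mostly with a low value. They report only what shows in the picture. A call takes as long as a camera call. They do not tell look-alikes from the thing itself.
- masks_of(camera, thing): "pixels" (384x512 bool, what is visible of it) and "location" ([column, row] in pixels, amid what is visible of it).
The state is a dict: "t": time; "qpos": joint angles; "qvel": joint speeds; "joint_torque": joint torques, N m; "ee_pos": TCP position; "orientation": TCP orientation; "ft_force": force on the tool from outside, world axes, zero at the start; "moment": the same for the moment, N m; "width": finger opening in mm.
Only numpy, scipy, OpenCV 4.12 (cv2) and the standard library are available. Lean on these libraries where they do the work, as an engineer would, in place of code of your own. Each camera call takes 0.05 s, during which the arm holds its last target. There are 200 camera calls.

### The job

Switch the workshop's dust extractor on: take the red-headed key out of the wooden stand, put it fully home in the key switch of the yellow-lidded control box, and turn it clockwise (seen from above) as far as the green mark. Leave the key in the switch and let go of it; leave the blue key in its slot.

Things in the scene. Friction and masses are not known exactly. Their poses are not given: they have to be found in the camera images.
- red_key_head (a point): Centre of the red head of the key to use: 12 thick (x), 34 wide (y), 40 mm tall (z up); pinch it here across x. Shank 11x20x10 mm below it, then steel blade 8 (x) x 16 (y) x 30 mm; its tip is 58 mm below this point. About 60 g. Stands upright, 30 mm deep with 3 mm play, in a slot of a fixed wooden stand 62x170x42 mm (long side along y), the head clear above it. Works either way round.
- blue_key_head (a point): The same point of an identical key with a blue head, standing in the other slot of the stand, 90 mm away along the keys' y. It is not needed and must stay in its slot.
- keyway (a point): Centre of the keyway's mouth on the face of the steel rotor (57 mm across), 70 mm above the worktop, mid-lid of the fixed grey box with yellow lid (130x130x64 mm). z up; fixed to the box. With the switch off the slot is long along y. Mouth 30 (y) x 22 mm (x), tapering over 12 mm to 18.5 x 10.5, depth 30 in all: with the key fully home its head's centre is 28 mm above this point.
- switch (a joint): Rotor angle, rad: 0 off (white line on rotor at the lid's white dot, towards the keyway's +y); grows clockwise seen from above to the stop at 1.05 (60 degrees: green dot, on). Light friction, no spring: stays where it is left. The key has about 9 degrees of play in the slot: turn it some 70 degrees to bring the rotor to the stop.
Mind the look-alikes: they are no part of the job. Of the things that look like the part that bears red_key_head, the middle-sized one is meant.

How it is judged (in metres and radians):
On the way:
1. the red key is fully home in the switch, which is still off (horizontal distance between red_key_head and keyway below 0.012 m and z of red_key_head in the frame of keyway below 0.036 m and angle between red_key_head's own z axis and vertical below 0.25 rad and value of joint switch below 0.4 rad), for 0.1 s.
At the end, for the whole second after the job is handed in: The switch is turned to on (rotor beyond 0.75 rad, i.e. within 17 degrees of the green mark), with the red key at rest in it: head's centre within 12 mm of the switch's axis and at most 36 mm above its face (8 mm short of home at most), leaning less than 0.25 rad, released (value of joint switch above 0.75 rad and horizontal distance between red_key_head and keyway below 0.012 m and z of red_key_head in the frame of keyway below 0.036 m and angle between red_key_head's own z axis and vertical below 0.25 rad and linear speed of red_key below 0.02 m/s); the robot touches nothing.
It fails at once if the blue key is moved by more than 25 mm (distance of blue_key_head from where it was at the start of the episode above 0.025 m).
It also fails if it takes over 38 s, if anything falls off the work surface, if the arm or the gripper's body presses on something with over 40 N, if the wrist force passes 120 N, or if a joint passes its speed limit or range.

## Working session

There is one attempt and no reset: what is moved stays moved. The work goes in short steps, Python scripts to look and compute and a shell command to move; the robot and the scene stay as the last step left them, time stands still between calls to the robot, and variables do not carry over. Pictures are saved under pics/ and viewed, about 8 in all and at most 12, crops included, and the job is handed in when it is done.

```bash
mkdir -p pics; cat > h.py <<'E'
import numpy as np, cv2
from workcell import get_obs, viewer, ctrl, masks_of
def cap(n):
    c=viewer.get_calibration(n); im,d=viewer.get_image(n); return im,d,c
def pts(d,c,m):
    v,u=np.nonzero(m&(d>0)); z=d[v,u]
    P=np.c_[(u-c['cx'])/c['fx']*z,(v-c['cy'])/c['fy']*z,z]
    R=cv2.Rodrigues(np.array(c['rvec'],float))[0]
    return (P-np.array(c['tvec']).ravel())@R
def save(n,im): cv2.imwrite('pics/'+n+'.png',cv2.cvtColor(im,cv2.COLOR_RGB2BGR))
E
python3 - <<'E'
from h import *
ims=[]
for n in ('scene','top'):
    im,d,c=cap(n); ims.append(im); np.savez(n,im=im,d=d,**{k:np.array(v) for k,v in c.items()})
    for t in ('red_key_head','blue_key_head','switch'):
        for r in masks_of(n,t):
            p=pts(d,c,r['pixels']); 
            if len(p): print(n,t,round(r['score'],2),np.round(r['location']),len(p),np.median(p,0).round(),np.percentile(p,2,axis=0).round(),np.percentile(p,98,axis=0).round())
save('both',cv2.resize(np.vstack(ims),(450,600*1)) if 0 else np.vstack(ims)[:, :][::1])
save('a',cv2.resize(ims[0],(800,600)));save('b',cv2.resize(ims[1],(800,600)))
o=get_obs();print(o)
E
```

```text
scene red_key_head 0.79 [216. 229.] 329 [509. 156.  72.] [505.  63.  -1.] [589. 168.  90.]
scene red_key_head 0.64 [225. 195.] 786 [572.  59.  72.] [554.  47.   8.] [593.  68. 105.]
scene blue_key_head 0.97 [193. 263.] 376 [487. 244.  74.] [482. 225.  41.] [496. 256.  90.]
scene switch 0.87 [309. 156.] 318 [ 505. -158.   68.] [ 477. -182.   57.] [ 528. -130.   70.]
top red_key_head 0.6 [243. 156.] 250 [572.  55. 104.] [555.  43.  65.] [595.  68. 107.]
top red_key_head 0.44 [191. 189.] 133 [512. 149.  89.] [507. 136.  53.] [520. 165.  92.]
top blue_key_head 0.44 [140. 204.] 188 [491. 236.  88.] [484. 222.  43.] [500. 254.  93.]
top switch 0.64 [361. 197.] 759 [ 505. -157.   69.] [ 479. -182.   40.] [ 530. -131.   72.]
{'t': 0.4, 'qpos': array([-1.26298612e+00,  4.23236766e-01,  1.63002102e+00, -8.19603927e-07,
        1.08861308e+00, -1.89900576e-02]), 'qvel': array([-6.43487776e-04, -2.17375075e-03, -7.04522345e-04,  4.21253324e-05,
        1.87907002e-03,  7.89361418e-04]), 'joint_torque': array([ 1.16325004e-04, -5.44019330e+01, -2.73663211e+01,  6.43347600e-02,
        1.88527233e-02, -5.66256563e-05]), 'ee_pos': array([ 200.63198216, -591.81071095,  222.54197535]), 'orientation': array([-2.55308791e+00,  1.83038377e+00,  3.50935747e-04]), 'ft_force': array([ 0.23772453, -0.76247846, -0.40887646]), 'moment': array([-0.04119084,  0.02336753, -0.03412236]), 'width': 88.0148432346144}
```

View pics/a.png

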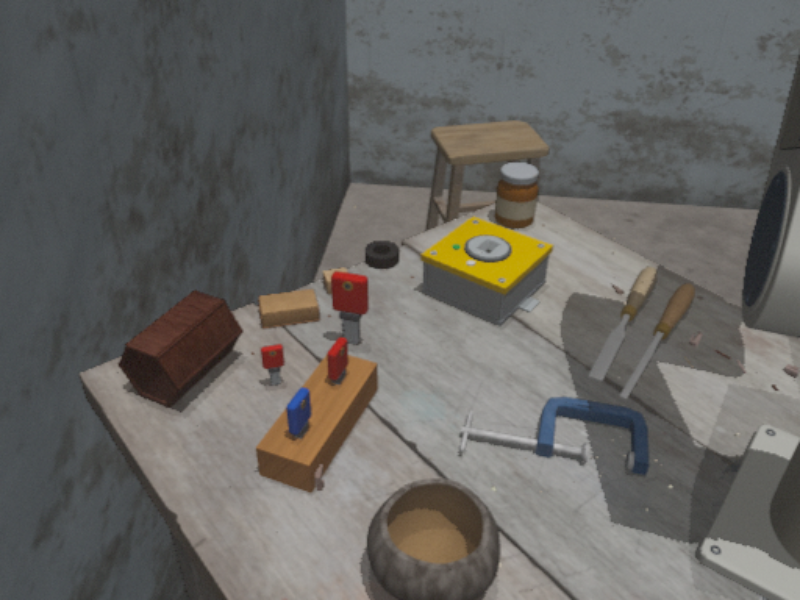

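View pics/b.png

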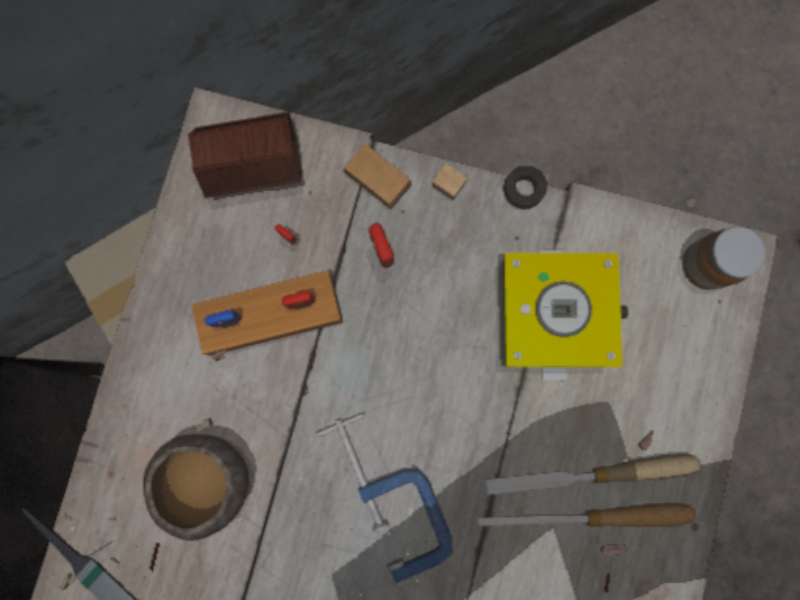

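Top view (800×600): there are three red keys, a small one at (286,233), a large one at (381,245) and a middle-sized one in the stand at (297,299). The stand one is meant, because it stands in the slot next to the blue key at (222,318). Rotor at (564,309), white dot at (525,309), green dot at (543,277). I'll confirm this in a crop and measure.

```bash
python3 - <<'E'
from h import *
for n in ('scene','top'):
    z=dict(np.load(n+'.npz')); im,d=z['im'],z['d']; a=im.astype(int)
    allm=np.ones(d.shape,bool)&(d>0); P=np.full(d.shape+(3,),np.nan); P[allm]=pts(d,z,allm)
    with np.errstate(all='ignore'):
      for nm,col,cx in (('red',(a[...,0]>2*a[...,1])&(a[...,0]>2*a[...,2]),(512,150)),('blue',(a[...,2]>1.5*a[...,0])&(a[...,2]>1.4*a[...,1]),(490,240))):
        m=col&(np.hypot(P[...,0]-cx[0],P[...,1]-cx[1])<35)&(P[...,2]>55); Q=P[m]
        t=Q[Q[:,2]>84]; r=cv2.minAreaRect(t[:,:2].astype(np.float32)) if len(t)>4 else None
        print(n,nm,len(Q),Q.min(0).round(),Q.max(0).round(),'top',r,np.median(t[:,2]) if len(t) else '')
      m=(a[...,0]>1.8*a[...,2])&(a[...,1]>1.5*a[...,2])&(np.hypot(P[...,0]-505,P[...,1]+157)<110)&(P[...,2]>55)
      print(n,'lid',cv2.minAreaRect(P[m][:,:2].astype(np.float32)),np.median(P[m][:,2]))
      m=(np.hypot(P[...,0]-500,P[...,1]-195)<110)&(abs(P[...,2]-42)<5)
      print(n,'stand',cv2.minAreaRect(P[m][:,:2].astype(np.float32)),m.sum())
s=np.load('scene.npz')['im'][150:310,150:260]; t=np.load('top.npz')['im'][130:240,110:270]
save('c',np.hstack([cv2.resize(s,None,fx=3,fy=3),cv2.copyMakeBorder(cv2.resize(t,None,fx=2.8,fy=2.8),0,480-308,0,0,0)]))
E
```

```text
scene red 226 [504. 138.  55.] [520. 169.  91.] top ((512.1724243164062, 153.07510375976562), (11.098155975341797, 30.12626075744629), 15.657164573669434) 87.78662879658475
scene blue 272 [482. 224.  55.] [497. 256.  91.] top ((490.0811767578125, 239.84548950195312), (10.663139343261719, 32.06391525268555), 11.614435195922852) 87.95354128687478
scene lid ((504.252685546875, -157.59410095214844), (139.84864807128906, 138.18263244628906), 89.5767822265625) 62.30229158819376
scene stand ((532.9774169921875, 203.10177612304688), (127.48255157470703, 172.02008056640625), 14.574959754943848) 2161
top red 119 [506. 135.  78.] [522. 167.  93.] top ((513.9644775390625, 151.0894775390625), (10.768325805664062, 32.06830596923828), 14.864059448242188) 89.16427199428219
top blue 112 [484. 222.  73.] [499. 254.  93.] top ((491.37371826171875, 238.3634490966797), (9.73237419128418, 31.635404586791992), 14.850412368774414) 89.47135499967447
top lid ((504.4929504394531, -156.79705810546875), (135.00245666503906, 133.05458068847656), 89.85850524902344) 63.887940359406954
top stand ((530.794677734375, 203.03082275390625), (119.38140106201172, 170.3181915283203), 14.448909759521484) 2633
```

View pics/c.png

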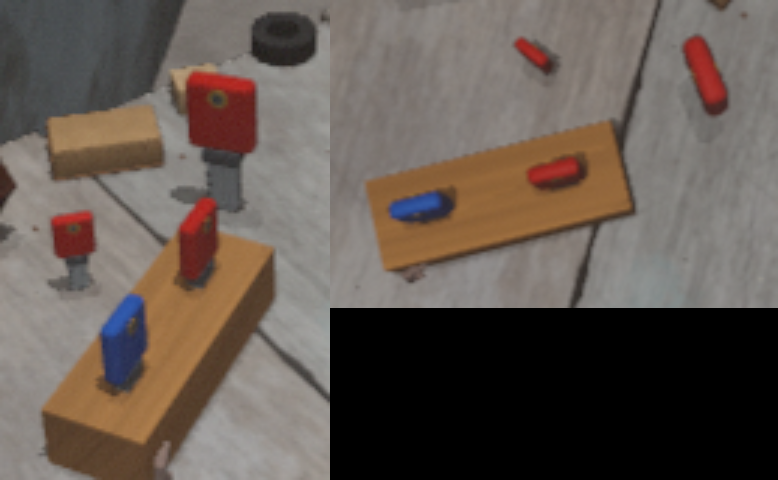

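The crop confirms it: the middle-sized red key stands in the stand's slot beside the blue one. The red head is at about (513,152,72), yaw about 14.4°. The keyway is at about (504.4,-157.2,70), yaw 0. Next I plan the approach.

```bash
cat >> h.py <<'E'
from scipy.spatial.transform import Rotation as Ro
def state():
    o=get_obs(); R=Ro.from_rotvec(o['orientation']).as_matrix()
    return o,np.array(o['ee_pos']),R,np.degrees(np.arctan2(R[1,0],R[0,0]))
def plan(p1,yaw1,n):
    """print n rows (cm, deg) from here to p1 with the tool straight down"""
    o,p,R,y=state(); dy=(yaw1-y)/n; dp=(np.array(p1)-p)/n
    print('pos',p.round(1),'yaw',round(y,1),'tilt',R[:2,2].round(3),'az',round(-dy,2))
    for i in range(n):
        a=np.radians(y+i*dy); c,s=np.cos(a),np.sin(a)
        x=dp[0]*c+dp[1]*s; t=dp[0]*s-dp[1]*c
        print(f'{{"tx":{x/10:.2f},"ty":{t/10:.2f},"tz":{-dp[2]/10:.2f}}}')
E
python3 -c "
from h import *
plan([513,152,170],14.4,14)"
```

```text
pos [ 200.6 -591.8  222.5] yaw -71.3 tilt [-0.  0.] az -6.12
{"tx":-4.32,"ty":-3.82,"tz":0.38}
{"tx":-3.88,"ty":-4.26,"tz":0.38}
{"tx":-3.41,"ty":-4.65,"tz":0.38}
{"tx":-2.89,"ty":-4.98,"tz":0.38}
{"tx":-2.35,"ty":-5.26,"tz":0.38}
{"tx":-1.77,"ty":-5.48,"tz":0.38}
{"tx":-1.18,"ty":-5.64,"tz":0.38}
{"tx":-0.57,"ty":-5.73,"tz":0.38}
{"tx":0.05,"ty":-5.76,"tz":0.38}
{"tx":0.66,"ty":-5.72,"tz":0.38}
{"tx":1.27,"ty":-5.62,"tz":0.38}
{"tx":1.86,"ty":-5.45,"tz":0.38}
{"tx":2.43,"ty":-5.23,"tz":0.38}
{"tx":2.97,"ty":-4.94,"tz":0.38}
```

```bash
python3 -m inch '[{"tx":-4.3,"ty":-3.8,"az":-6.1,"jaw":0.6},{"tx":-3.9,"ty":-4.3,"az":-6.1,"jaw":0.6},{"tx":-3.4,"ty":-4.6,"az":-6.1,"jaw":0.6},{"tx":-2.9,"ty":-5.0,"az":-6.1,"jaw":0.6},{"tx":-2.3,"ty":-5.3,"az":-6.1,"jaw":0.6},{"tx":-1.8,"ty":-5.5,"az":-6.1,"jaw":0.6},{"tx":-1.2,"ty":-5.6,"az":-6.1,"jaw":0.6},{"tx":-0.6,"ty":-5.7,"az":-6.1,"jaw":0.6},{"tx":0,"ty":-5.8,"az":-6.1,"jaw":0.6},{"tx":0.7,"ty":-5.7,"az":-6.1,"jaw":0.6},{"tx":1.3,"ty":-5.6,"az":-6.1,"jaw":0.6},{"tx":1.9,"ty":-5.5,"az":-6.1,"jaw":0.6}]'
python3 -c "
from h import *
plan([513,152,170],14.4,3)"
```

```text
pos [ 200.6 -591.8  222.5] yaw -71.3 tilt [-0.  0.] az -28.56
{"tx":-20.14,"ty":-17.82,"tz":1.75}
{"tx":-9.17,"ty":-25.28,"tz":1.75}
{"tx":4.03,"ty":-26.59,"tz":1.75}$[0]: bad value
```

```bash
python3 -m inch '[{"tx":-4.3,"ty":-3.8,"tz":0,"ax":0,"ay":0,"az":-6.1,"jaw":0.6},{"tx":-3.9,"ty":-4.3,"tz":0,"ax":0,"ay":0,"az":-6.1,"jaw":0.6},{"tx":-3.4,"ty":-4.6,"tz":0,"ax":0,"ay":0,"az":-6.1,"jaw":0.6},{"tx":-2.9,"ty":-5.0,"tz":0,"ax":0,"ay":0,"az":-6.1,"jaw":0.6},{"tx":-2.3,"ty":-5.3,"tz":0,"ax":0,"ay":0,"az":-6.1,"jaw":0.6},{"tx":-1.8,"ty":-5.5,"tz":0,"ax":0,"ay":0,"az":-6.1,"jaw":0.6},{"tx":-1.2,"ty":-5.6,"tz":0,"ax":0,"ay":0,"az":-6.1,"jaw":0.6},{"tx":-0.6,"ty":-5.7,"tz":0,"ax":0,"ay":0,"az":-6.1,"jaw":0.6},{"tx":0,"ty":-5.8,"tz":0,"ax":0,"ay":0,"az":-6.1,"jaw":0.6},{"tx":0.7,"ty":-5.7,"tz":0,"ax":0,"ay":0,"az":-6.1,"jaw":0.6},{"tx":1.3,"ty":-5.6,"tz":0,"ax":0,"ay":0,"az":-6.1,"jaw":0.6},{"tx":1.9,"ty":-5.5,"tz":0,"ax":0,"ay":0,"az":-6.1,"jaw":0.6}]'
python3 -c "
from h import *
plan([513,152,170],14.4,3)"
```

```text
t: 1.9
ee_pos: [470.5, 47.3, 223.0]
orientation: [3.141, 0.059, 0.001]
ft_force: [0.7, -0.9, 0.0]
width: 52.7
pos [470.5  47.3 223. ] yaw 2.1 tilt [ 0.001 -0.   ] az -4.09
{"tx":1.54,"ty":-3.44,"tz":1.77}
{"tx":1.79,"ty":-3.32,"tz":1.77}
{"tx":2.02,"ty":-3.18,"tz":1.77}
```

```bash
python3 -m inch '[{"tx":1.5,"ty":-3.4,"tz":1.7,"ax":0,"ay":0,"az":-4.1,"jaw":0.6},{"tx":1.8,"ty":-3.3,"tz":1.7,"ax":0,"ay":0,"az":-4.1,"jaw":0.6},{"tx":2.0,"ty":-3.2,"tz":1.7,"ax":0,"ay":0,"az":-4.1,"jaw":0.6},{"tx":0,"ty":0,"tz":0,"ax":0,"ay":0,"az":0,"jaw":0.6},{"tx":0,"ty":0,"tz":0,"ax":0,"ay":0,"az":0,"jaw":0.6}]'
cat > w.py <<'E'
from h import *
import sys
im,d,c=cap('wrist'); save(sys.argv[1],im); a=im.astype(int)
ok=d>0; P=np.full(d.shape+(3,),np.nan); P[ok]=pts(d,c,ok)
with np.errstate(all='ignore'):
    for nm,col in (('red',(a[...,0]>2*a[...,1])&(a[...,0]>2*a[...,2])),('blue',(a[...,2]>1.5*a[...,0])&(a[...,2]>1.4*a[...,1]))):
        m=col&(P[...,2]>84)&(P[...,2]<97)&(np.hypot(P[...,0]-505,P[...,1]-190)<90); Q=P[m]
        if len(Q)>5: print(nm,len(Q),cv2.minAreaRect(Q[:,:2].astype(np.float32)),np.median(Q[:,2]))
print(state()[1:])
E
python3 w.py d
```

```text
t: 2.52
ee_pos: [511.9, 149.2, 171.8]
orientation: [3.117, 0.388, -0.001]
ft_force: [-0.5, 0.0, -0.5]
width: 52.9
red 561 ((516.2385864257812, 152.0980987548828), (11.417521476745605, 32.92534255981445), 14.682273864746094) 89.33181519681796
blue 666 ((494.505615234375, 238.40948486328125), (11.1167631149292, 32.433982849121094), 14.882445335388184) 89.58287197229666
(array([511.96691707, 148.82646947, 172.04055356]), array([[ 9.69592403e-01,  2.44725501e-01,  4.35347274e-05],
       [ 2.44725505e-01, -9.69592386e-01, -1.81893937e-04],
       [-2.30314458e-06,  1.87017037e-04, -9.99999983e-01]]), np.float64(14.165612496598534))
```

View pics/d.png

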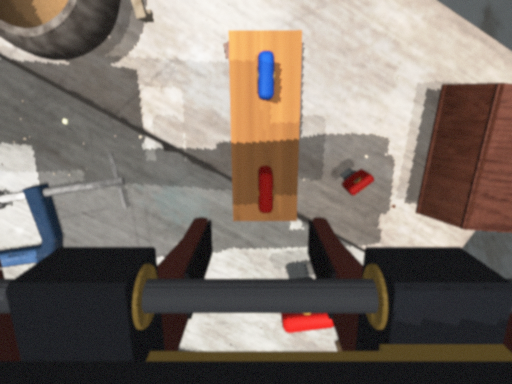

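The wrist view shows the red key at (265,190) between the fingers, aligned with the jaws, and the blue key at (265,75). I'll correct by about 4 mm, descend and grip.

```bash
python3 -m inch '[{"tx":0.36,"ty":-0.22,"tz":4,"ax":0,"ay":0,"az":-0.4,"jaw":0.6},{"tx":0,"ty":0,"tz":4,"ax":0,"ay":0,"az":0,"jaw":0.6},{"tx":0,"ty":0,"tz":2.5,"ax":0,"ay":0,"az":0,"jaw":0.6},{"tx":0,"ty":0,"tz":1.3,"ax":0,"ay":0,"az":0,"jaw":0.6},{"tx":0,"ty":0,"tz":0,"ax":0,"ay":0,"az":0,"jaw":0.6},{"tx":0,"ty":0,"tz":0,"ax":0,"ay":0,"az":0,"jaw":0},{"tx":0,"ty":0,"tz":0,"ax":0,"ay":0,"az":0,"jaw":0},{"tx":0,"ty":0,"tz":0,"ax":0,"ay":0,"az":0,"jaw":0},{"tx":0,"ty":0,"tz":0,"ax":0,"ay":0,"az":0,"jaw":0},{"tx":0,"ty":0,"tz":0,"ax":0,"ay":0,"az":0,"jaw":0},{"tx":0,"ty":0,"tz":0,"ax":0,"ay":0,"az":0,"jaw":0}]'; python3 -c "
from h import *
print(state())"
```

```text
t: 3.95
ee_pos: [515.5, 152.7, 53.9]
orientation: [-3.116, -0.4, -0.001]
ft_force: [0.9, 0.6, 3.0]
width: 12.0
({'t': 3.95, 'qpos': array([2.65833703e-01, 5.53828177e-01, 1.91600154e+00, 1.08011295e-04,
       6.71102340e-01, 1.05079798e-02]), 'qvel': array([-4.93769207e-04, -1.02380425e-03, -8.98934446e-04,  1.48825445e-03,
        1.55154426e-03,  4.77711506e-05]), 'joint_torque': array([-1.11284908e-01, -4.98904181e+01, -1.58764279e+01, -2.00237136e-02,
        1.35750943e-01, -2.04770942e-02]), 'ee_pos': array([515.47802612, 152.70802818,  53.90526433]), 'orientation': array([-3.11588736e+00, -3.99824357e-01, -1.01317851e-03]), 'ft_force': array([0.87296205, 0.55509004, 2.97490106]), 'moment': array([-0.04438567, -0.13884214, -0.04265595]), 'width': 11.97116883034898}, array([515.47802612, 152.70802818,  53.90526433]), array([[ 9.67602232e-01,  2.52478784e-01,  6.19745345e-04],
       [ 2.52478682e-01, -9.67602428e-01,  2.38354926e-04],
       [ 6.59846662e-04, -7.41602708e-05, -9.99999780e-01]]), np.float64(14.624239679883374))
```

Gripped at width 12.0 mm. Lift and head for the switch.

```bash
python3 -m inch '[{"tx":0,"ty":0,"tz":-1,"ax":0,"ay":0,"az":0,"jaw":0},{"tx":0,"ty":0,"tz":-2,"ax":0,"ay":0,"az":0,"jaw":0},{"tx":0,"ty":0,"tz":-4,"ax":0,"ay":0,"az":0,"jaw":0},{"tx":0,"ty":0,"tz":-4,"ax":0,"ay":0,"az":0,"jaw":0}]'; python3 -c "
from h import *
plan([504.5,-157,162],0,7)"
```

```text
t: 4.45
ee_pos: [514.5, 152.3, 164.9]
orientation: [3.116, 0.4, -0.002]
ft_force: [0.5, 1.2, 0.0]
width: 11.8
pos [514.5 152.3 164.9] yaw 14.6 tilt [-0.001 -0.   ] az 2.09
{"tx":-1.25,"ty":4.24,"tz":0.04}
{"tx":-1.10,"ty":4.28,"tz":0.04}
{"tx":-0.94,"ty":4.32,"tz":0.04}
{"tx":-0.78,"ty":4.35,"tz":0.04}
{"tx":-0.62,"ty":4.38,"tz":0.04}
{"tx":-0.46,"ty":4.40,"tz":0.04}
{"tx":-0.30,"ty":4.41,"tz":0.04}
```

```bash
python3 -m inch '[{"tx":-1.2,"ty":4.2,"tz":0,"ax":0,"ay":0,"az":2.1,"jaw":0},{"tx":-1.1,"ty":4.3,"tz":0,"ax":0,"ay":0,"az":2.1,"jaw":0},{"tx":-0.9,"ty":4.3,"tz":0,"ax":0,"ay":0,"az":2.1,"jaw":0},{"tx":-0.8,"ty":4.4,"tz":0,"ax":0,"ay":0,"az":2.1,"jaw":0},{"tx":-0.6,"ty":4.4,"tz":0,"ax":0,"ay":0,"az":2.1,"jaw":0},{"tx":-0.5,"ty":4.4,"tz":0,"ax":0,"ay":0,"az":2.1,"jaw":0},{"tx":-0.3,"ty":4.4,"tz":0.3,"ax":0,"ay":0,"az":2.1,"jaw":0},{"tx":0,"ty":0,"tz":0,"ax":0,"ay":0,"az":0,"jaw":0},{"tx":0,"ty":0,"tz":0,"ax":0,"ay":0,"az":0,"jaw":0}]'; python3 - <<'E'
from h import *
im,d,c=cap('wrist'); np.savez('wr',im=im,d=d,**{k:np.array(v) for k,v in c.items()})
print(state()[1:])
R=cv2.Rodrigues(np.array(c['rvec'],float))[0]; print('cam',(-R.T@np.array(c['tvec']).ravel()).round())
m=(d>0); P=pts(d,c,m); a=im[m].astype(int)
lid=(a[:,0]>1.6*a[:,2])&(a[:,1]>1.4*a[:,2])&(abs(P[:,2]-64)<6)
print('lid',cv2.minAreaRect(P[lid][:,:2].astype(np.float32)),lid.sum())
r=(abs(P[:,2]-70)<2)&(np.hypot(P[:,0]-504,P[:,1]+157)<40); print('rotor',cv2.minEnclosingCircle(P[r][:,:2].astype(np.float32)),r.sum())
for q in masks_of('wrist','switch'): print(q['score'],q['location'])
uv=cv2.projectPoints(np.array([[504.5,-157,70.]]),np.array(c['rvec'],float),np.array(c['tvec'],float),np.array([[c['fx'],0,c['cx']],[0,c['fy'],c['cy']],[0,0,1]]),None)[0]; print('keyway px',uv)
save('e',cv2.resize(im,(800,600)))
E
```

```text
t: 5.58
ee_pos: [505.2, -156.4, 160.8]
orientation: [-3.141, 0.002, 0.001]
ft_force: [0.7, -0.1, -0.9]
width: 11.9
(array([ 505.34446758, -155.92176521,  160.76525235]), array([[ 9.99999644e-01, -6.39749398e-04, -5.49888261e-04],
       [-6.39514609e-04, -9.99999704e-01,  4.27045913e-04],
       [-5.50161301e-04, -4.26694100e-04, -9.99999758e-01]]), np.float64(-0.03664149607858395))
cam [506. -89. 323.]
lid ((507.2915954589844, -148.74232482910156), (115.45513916015625, 134.5018310546875), 89.83443450927734) 15291
rotor ((507.2170104980469, -157.1244354248047), 32.72111129760742) 2980
0.63 [258.2, 189.7]
keyway px [[[257.78093799 193.41447596]]]
```

View pics/e.png

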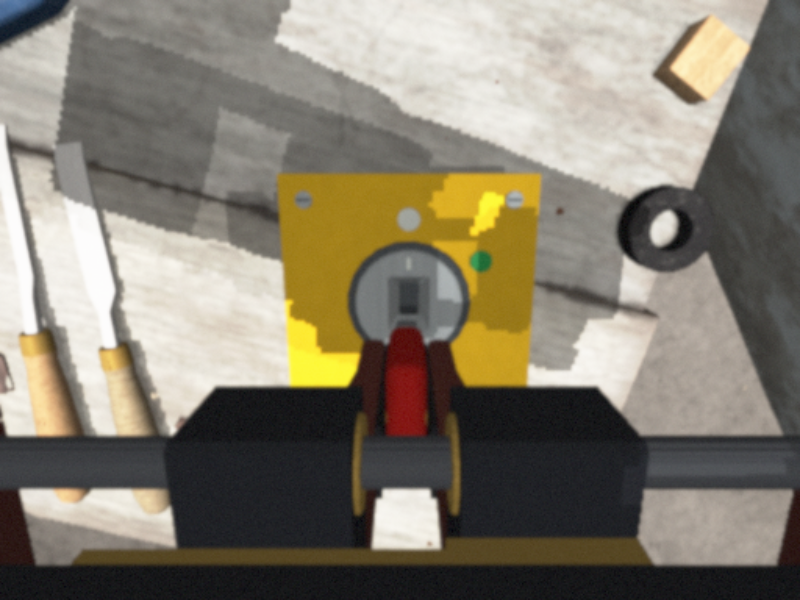

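The wrist view shows the slot at (408,297), the held red head in line at (406,380), the white dot at (409,218) and the green dot at (481,261). Keyway by wrist and bias comparison is about (506.3,-157). I shift +1 mm in x and descend in stages.

```bash
python3 -m inch '[{"tx":0.1,"ty":0.05,"tz":2.5,"ax":0,"ay":0,"az":0,"jaw":0},{"tx":0,"ty":0,"tz":2,"ax":0,"ay":0,"az":0,"jaw":0},{"tx":0,"ty":0,"tz":0.8,"ax":0,"ay":0,"az":0,"jaw":0},{"tx":0,"ty":0,"tz":0.5,"ax":0,"ay":0,"az":0,"jaw":0},{"tx":0,"ty":0,"tz":0.5,"ax":0,"ay":0,"az":0,"jaw":0},{"tx":0,"ty":0,"tz":0,"ax":0,"ay":0,"az":0,"jaw":0}]'
```

```text
t: 6.42
ee_pos: [506.7, -157.3, 97.7]
orientation: [-3.142, 0.002, 0.0]
ft_force: [0.0, 0.2, -0.4]
width: 12.2
```

```bash
python3 -m inch '[{"tx":0,"ty":0,"tz":0.4,"ax":0,"ay":0,"az":0,"jaw":0},{"tx":0,"ty":0,"tz":0.4,"ax":0,"ay":0,"az":0,"jaw":0},{"tx":0,"ty":0,"tz":0.4,"ax":0,"ay":0,"az":0,"jaw":0},{"tx":0,"ty":0,"tz":0.3,"ax":0,"ay":0,"az":0,"jaw":0},{"tx":0,"ty":0,"tz":0,"ax":0,"ay":0,"az":0,"jaw":0}]'
```

```text
t: 7.05
ee_pos: [506.5, -157.3, 82.3]
orientation: [-3.141, 0.002, 0.001]
ft_force: [-0.1, -0.2, -1.0]
width: 11.8
```

```bash
python3 -m inch '[{"tx":0,"ty":0,"tz":0.2,"ax":0,"ay":0,"az":0,"jaw":0},{"tx":0,"ty":0,"tz":0.1,"ax":0,"ay":0,"az":0,"jaw":0},{"tx":0,"ty":0,"tz":0,"ax":0,"ay":0,"az":0,"jaw":0},{"tx":0,"ty":0,"tz":0,"ax":0,"ay":0,"az":0,"jaw":0}]'; python3 -c "
from h import *
print(state()[0]['moment'])"
```

```text
t: 7.55
ee_pos: [506.9, -157.4, 81.6]
orientation: [3.141, -0.002, 0.001]
ft_force: [-6.3, 1.9, 20.4]
width: 12.2
[ 0.32489898  1.211683   -0.01729028]
```

It bottomed out at 20 N with the TCP 1.7 mm above nominal home. Relax slightly and turn clockwise.

```bash
python3 -m inch '[{"tx":0,"ty":0,"tz":-0.15,"ax":0,"ay":0,"az":0,"jaw":0},{"tx":0,"ty":0,"tz":0,"ax":0,"ay":0,"az":8,"jaw":0},{"tx":0,"ty":0,"tz":0,"ax":0,"ay":0,"az":8,"jaw":0},{"tx":0,"ty":0,"tz":0,"ax":0,"ay":0,"az":8,"jaw":0},{"tx":0,"ty":0,"tz":0,"ax":0,"ay":0,"az":8,"jaw":0},{"tx":0,"ty":0,"tz":0,"ax":0,"ay":0,"az":0,"jaw":0}]'; python3 -c "
from h import *
s=state();print(s[0]['moment'],s[3])"
```

```text
t: 8.3
ee_pos: [506.8, -157.2, 81.8]
orientation: [-3.019, 0.87, -0.001]
ft_force: [-2.2, 1.1, 6.8]
width: 12.2
[0.17515614 0.38860178 0.01684565] -32.162294719629195
```

```bash
python3 -m inch '[{"tx":0,"ty":0,"tz":0,"ax":0,"ay":0,"az":8,"jaw":0},{"tx":0,"ty":0,"tz":0,"ax":0,"ay":0,"az":8,"jaw":0},{"tx":0,"ty":0,"tz":0,"ax":0,"ay":0,"az":8,"jaw":0},{"tx":0,"ty":0,"tz":0,"ax":0,"ay":0,"az":8,"jaw":0},{"tx":0,"ty":0,"tz":0,"ax":0,"ay":0,"az":4,"jaw":0},{"tx":0,"ty":0,"tz":0,"ax":0,"ay":0,"az":0,"jaw":0},{"tx":0,"ty":0,"tz":0,"ax":0,"ay":0,"az":0,"jaw":0}]'; python3 -c "
from h import *
s=state();print(s[0]['moment'],s[3])
im,d,c=cap('wrist');save('f',cv2.resize(im,(640,480)))"
```

```text
t: 9.18
ee_pos: [506.9, -157.4, 81.8]
orientation: [-2.603, 1.758, -0.001]
ft_force: [-2.2, 0.1, 6.5]
width: 11.8
[0.0472856  0.45592323 0.01310687] -68.07178367622605
```

View pics/f.png

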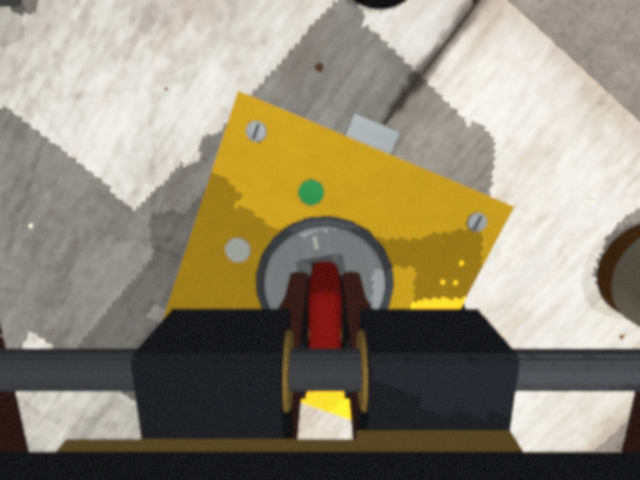

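The white line at (316,243) is nearly in line with the green dot at (311,192). Turn a few degrees more, then release and lift.

```bash
python3 -m inch '[{"tx":0,"ty":0,"tz":0,"ax":0,"ay":0,"az":3,"jaw":0},{"tx":0,"ty":0,"tz":0,"ax":0,"ay":0,"az":0,"jaw":0},{"tx":0,"ty":0,"tz":0,"ax":0,"ay":0,"az":0,"jaw":0.5},{"tx":0,"ty":0,"tz":0,"ax":0,"ay":0,"az":0,"jaw":0.5},{"tx":0,"ty":0,"tz":0,"ax":0,"ay":0,"az":0,"jaw":0.5},{"tx":0,"ty":0,"tz":0,"ax":0,"ay":0,"az":0,"jaw":0.5},{"tx":0,"ty":0,"tz":-1,"ax":0,"ay":0,"az":0,"jaw":0.5},{"tx":0,"ty":0,"tz":-3,"ax":0,"ay":0,"az":0,"jaw":0.5},{"tx":0,"ty":0,"tz":-5,"ax":0,"ay":0,"az":0,"jaw":0.5},{"tx":0,"ty":0,"tz":-5,"ax":0,"ay":0,"az":0,"jaw":0.5},{"tx":0,"ty":0,"tz":0,"ax":0,"ay":0,"az":0,"jaw":0.5}]'; python3 - <<'E'
from h import *
print(state()[3])
im,d,c=cap('wrist');save('g',cv2.resize(im,(640,480)))
a=im.astype(int);m=(a[...,0]>2*a[...,1])&(a[...,0]>2*a[...,2])
P=pts(d,c,m);P=P[(np.hypot(P[:,0]-506,P[:,1]+157)<40)]
print('head',len(P),P[:,2].max()); t=P[P[:,2]>np.percentile(P[:,2],90)-4]; print(cv2.minAreaRect(t[:,:2].astype(np.float32)),np.median(t[:,2]))
E
```

```text
t: 10.6
ee_pos: [509.2, -158.1, 225.9]
orientation: [-2.554, 1.824, -0.013]
ft_force: [0.7, 0.5, -0.2]
width: 43.8
-71.0734389972482
head 1535 343.2807067507238
((517.3919067382812, -155.52394104003906), (34.571502685546875, 47.747825622558594), 20.172380447387695) 304.4714084949486
```

View pics/g.png

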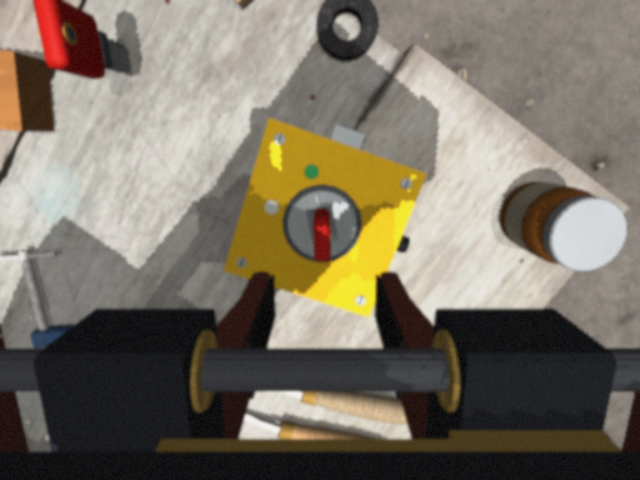

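The key stands in the rotor at (322,235), aligned towards the green dot at (312,172), and the gripper is clear. Last I check height, position and the blue key.

```bash
python3 - <<'E'
from h import *
crop=[]
for n in ('wrist','top','scene'):
    im,d,c=cap(n); a=im.astype(int); ok=d>0; P=np.full(d.shape+(3,),np.nan); P[ok]=pts(d,c,ok)
    for nm,col,xy in (('red',(a[...,0]>2*a[...,1])&(a[...,0]>2*a[...,2]),(506,-157)),('blue',(a[...,2]>1.5*a[...,0])&(a[...,2]>1.4*a[...,1]),(491,239))):
        with np.errstate(all='ignore'): m=col&(np.hypot(P[...,0]-xy[0],P[...,1]-xy[1])<30)&(P[...,2]>60)&(P[...,2]<140)
        Q=P[m]
        if len(Q)<8: print(n,nm,'not seen'); continue
        t=Q[Q[:,2]>Q[:,2].max()-6]; print(n,nm,'zmax',Q[:,2].max().round(1),cv2.minAreaRect(t[:,:2].astype(np.float32)))
    if n=='wrist': save('h',cv2.resize(im[100:260,170:350],(720,640))[:600])
E
```

```text
wrist red zmax 119.5 ((507.91339111328125, -157.79867553710938), (32.32838439941406, 11.25793743133545), 20.697763442993164)
wrist blue not seen
top red not seen
top blue zmax 93.5 ((491.629638671875, 238.0443878173828), (9.929829597473145, 29.766183853149414), 13.592574119567871)
scene red zmax 117.8 ((502.2776794433594, -155.0349884033203), (30.058746337890625, 9.3187894821167), 18.21847915649414)
scene blue zmax 91.4 ((489.9986877441406, 239.90676879882812), (10.962315559387207, 30.986244201660156), 14.183144569396973)
```

View pics/h.png

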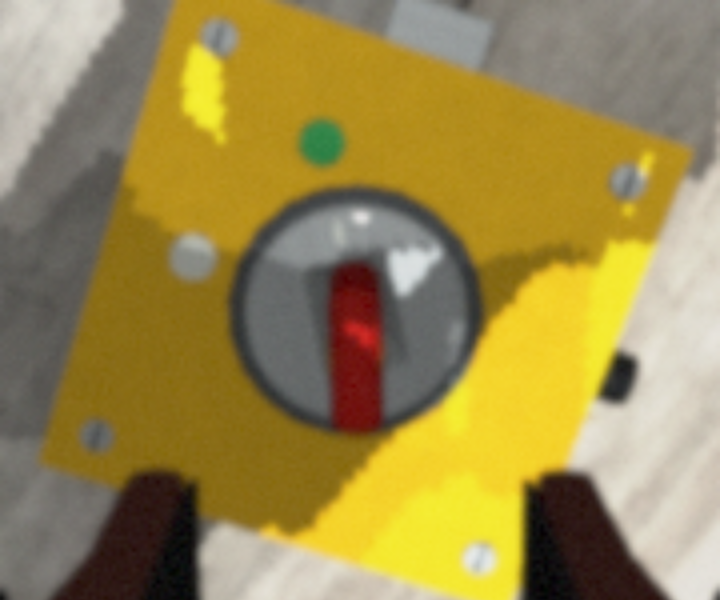

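The head top is at 118–119.5 mm, so its centre is about 98–99.5 mm, which is home. The white line at (339,232) points at the green dot at (322,142). Blue key unmoved.

```bash
python3 -c "
from h import *
print(ctrl.close_job())"
```

```text
the job is handed in; nothing more can be done
None
```

The red key is in the switch, turned to the green mark and released. I handed the job in at about 11 s of the 38 s allowed; no verdict was reported.

I took the middle-sized red key from the stand, lowered it into the keyway until it bottomed at about 20 N, turned the tool 71° clockwise, let go and lifted clear.

- **Key depth:** the top of the head is at 118–119.5 mm, so its centre is about 28–29.5 mm above the face (home is 28 mm).
- **Key position:** the wrist camera puts the head about 2 mm from the switch axis. The scene camera, which sees it from the side, puts it about 4–5 mm off. Both are inside the 12 mm limit.
- **Rotor:** its white line points at the green dot in the last picture. I did not measure the angle.
- **Blue key:** it is within about 1 mm of its starting position.
- **Failed check:** the top camera did not pick out the red head at the end, so it confirmed nothing there.

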